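Turn the slide carrier over with the lifter

ROBOT

A 7-joint arm with a two-finger parallel gripper is mounted at the origin on a cart in front of the work surface, level with it; the furniture and walls round the work are solid. World frame = base frame: x ahead of the robot, y to its left, z up, the work surface at z = 0. Lengths are in m, angles in rad, forces in N, time in s.
With the tool pointing down it reaches from about 0.4 to 0.85 m from the base axis. Payload 6.9 kg.
Tool frame: the origin (TCP) lies on the centre line of the jaws, within the pads' length; the fingertips stand 22 mm ahead of it and the grasp point (between the pads) lies 3 mm ahead of it; z points along the fingers, y is the line along which they close (so a half turn about z gives the same grasp; the last joint's range is limited). The gripper opens to 85 mm and grips with 20 to 120 N. Pads are 22 mm wide; open, the fingers measure 114 mm over their backs; the gripper's body (76 mm by 85 mm) begins 54 mm behind the grasp point. The pads swing forward as they close: fully open they stand 13 mm farther back than shut.
Start: joints at [-1.236, 0.507, -0.238, 1.5, 0.126, 1.149, -0.155], TCP at [0.142, 0.609, 0.253] pointing down, gripper open.
Joint ranges: [-3.08, 3.08], [-0.24, 2.05], [-1.43, 1.35], [0, 2.5], [-1.52, 4.66], [0.17, 1.96], [-2.89, 2.89]. Speed limits (rad/s): [2.39, 2.39, 3.14, 3.14, 3.14, 3.14, 3.14].

INTERFACE

Orientations are given as [roll, pitch, yaw] about the fixed x, y, z axes, in that order (R = Rz(yaw) Ry(pitch) Rx(roll)).
In Python, from bench import robot, kin, telemetry, vision gives the robot as it stands. Calls block until the motion is done:
- robot.move_to(position, orientation): joint-space move of the TCP to a pose.
- robot.movel(position, orientation=None, rate=0.15, max_force=None): straight line of the TCP; orientation=None keeps the orientation; rate is the mean speed in m/s. With max_force (N) it stops when the force on the tool has changed by that much, and returns True; else False.
- robot.move_j(angles): joint-space move.
- robot.let_go() and robot.grasp(): open the fingers fully, or close them until they stop; the grip force is fixed at half the most.
- robot.dwell(seconds).
- kin.ik(position, orientation): joint angles nearest the present ones, or None.
- telemetry.observe(): the state.
- vision.grab_frame(name): name is "scene" or "top"; returns (picture, depth): 384x512x3 uint8, red, green, blue; 384x512 float32, m along the optical axis (not along the pixel's ray), 0 where there is no reading.
- vision.camera_params(name): a dict with "intrinsics" (3x3 intrinsics, pixels), "world_from_camera" (4x4, takes a point from camera to world coordinates). Camera axes: x right, y down, z forward; pixel columns grow to the right and rows downward; lengths in m; the calibration is good to about 2 mm. A picture is of the moment at which its call begins. camera_params takes no time and is no camera call.
A pose or a line that the arm cannot do raises robot.Unreachable and nothing moves.
- robot.sign_off(): hands the job in; it is judged then, once.
The state is a dict: "clock": time; "joints": joint angles; "joint_vel": joint speeds; "effort": joint torques, N m; "ee_pos": TCP position; "eef_rot": TCP orientation; "ft_force": force on the tool from outside, world axes, zero at the start; "moment": the same for the moment, N m; "grip_width": finger opening in m; "finger_force": force on a finger pad.
Only numpy, scipy, OpenCV 4.12 (cv2) and the standard library are available. Lean on these libraries where they do the work, as an engineer would, in place of code of your own. Each camera call takes 0.05 s, during which the arm holds its last target. There are 200 camera calls.

TASK

The slide carrier is lying face down on the white rails of the turning station. Take the orange-handled lifter from its cradle, slide its blade under the carrier's free edge and tip the carrier over the step so that it lies flat and square on the black rubber pad with its blue slide face up, then lay the lifter back in its cradle, handle down in both notches. Do not touch the carrier with the gripper, and leave the lens mount, the tape roll and the slide box where they are.

Things in the scene. Friction and masses are not known exactly. Their poses are not given: they have to be found in the camera images.
- station: Turning station, fixed: aluminium base 150 (x) x 202 (y -83..119) x 6 mm. Origin at table height at the middle of the step's foot; x along the step, y from rails to pad, z up. Two white rails (x = -46, +46, 14 wide, y -72..0, tops 26 mm above the table); between them a channel 78 wide, open to -y, floor 6 mm above the table. The step is a wall at y = 0, top 38 mm above the table.
- pad (a point): Middle of the top of the black rubber pad, 38 mm above the table, at (0, 55) mm of the station. The pad is level with the step's top: 146 mm along the step, y 0 to 110, ended by a lip 7 mm higher.
- carrier: Slide carrier, loose flat plate 120 (x) x 90 (y) x 8 mm, 0.14-0.28 kg: plain aluminium on +z, blue with three white slides on -z. Origin at the centre of the blue face. Starts blue face down (z up) on the rails, long edges along the step, one 0 to 5 mm from the step wall, the other overhanging the rail ends by about 22 mm. Tipped over the step it lies z down, centre about 33 mm beyond the step.
- carrier_center (a point): Centre of the slide carrier, 4 mm above its origin along its own z.
- lifter: Lifter, loose cranked spatula 200 mm long, 0.18 kg. Origin at the centre of the orange handle (110 x 22 x 22 mm along x); x points to the blade tip, z up in the cradle. A thin neck leads down to a flat steel blade (x = 75 to 145, 40 wide, 3 thick), parallel to the handle, its top 42 and underside 45 mm below the handle's axis. Grip mid-handle, across its width.
- lifter_tip (a point): Middle of the blade's front edge, at (145, 0, -43.5) mm of the lifter. Inserted 15 to 25 mm under the carrier's free edge, then raised in an arc round the foot of the step and pushed over the top, it turns the carrier; inserted as far as the carrier's middle, it lifts the carrier clear of the step instead, and the carrier slides over unturned.
- cradle: Grey cradle, fixed: foot 110 (x) x 60 (y) x 8 mm, origin at table height under its centre, x along the lying lifter. Posts 10 mm thick at x = -43 and +43, about 70 high, with flared notches for the handle, 76 mm free between them. In the notches the handle's axis is 60 mm above the table. The lifter starts in it, centred within 4 mm, its x along the cradle's x.
- lens_mount_b: Bystander: black round lens mount on a post, 103 mm high, origin at the centre of its underside.
- tape_roll_1: Bystander: black tape roll lying flat, diameter 68, height 20 mm, origin at the centre of its underside.
- slide_box: Bystander: green slide box 31 x 83 x 31 mm, origin at the centre of its underside.

How it is judged:
By the outcome, as a careful person would: the job done as asked, in the order asked, and still so for the second after the job is handed in, with the robot touching nothing.
It also fails if it takes over 48 s, if anything falls off the work surface, if the arm or the gripper's body presses on something with over 40 N, if the wrist force passes 120 N, or if a joint passes its speed limit or range.

## Working session

There is one attempt and no reset: what is moved stays moved. The work goes in short steps, each a Python script; the robot and the scene stay as the last script left them, time stands still between calls to the robot, and variables do not carry over. Pictures are saved under pics/ and viewed, at most 13 in all, crops included, and the job is handed in when it is done.

```bash
mkdir -p pics; ls; python3 - <<'E'
from bench import robot,kin,telemetry,vision
import cv2,numpy as np
for n in("scene","top"):
    p,d=vision.grab_frame(n); np.savez(f"{n}0.npz",p=p,d=d)
    cv2.imwrite(f"pics/{n}0.png",p[:,:,::-1])
    c=vision.camera_params(n); print(n,np.round(c["intrinsics"],1).tolist(),np.round(c["world_from_camera"],3).tolist())
s=telemetry.observe();print({k:np.round(v,3).tolist() for k,v in s.items()})
E
```

```text
pics
scene [[456.3, 0.0, 262.2], [0.0, 456.3, 197.1], [0.0, 0.0, 1.0]] [[0.862, -0.164, 0.48, 0.109], [-0.506, -0.324, 0.799, -0.775], [0.024, -0.932, -0.362, 0.468], [0.0, 0.0, 0.0, 1.0]]
top [[465.7, 0.0, 257.2], [0.0, 465.7, 187.1], [0.0, 0.0, 1.0]] [[-0.041, -0.973, 0.226, 0.346], [-0.999, 0.04, -0.01, 0.06], [0.001, -0.226, -0.974, 1.197], [0.0, 0.0, 0.0, 1.0]]
{'clock': 0.1, 'joints': [-1.237, 0.508, -0.238, 1.501, 0.126, 1.149, -0.155], 'joint_vel': [0.0, -0.001, 0.001, -0.002, -0.0, 0.001, -0.001], 'effort': [-0.006, -62.184, -2.195, -25.02, 0.013, 0.008, 0.0], 'ee_pos': [0.142, 0.608, 0.253], 'eef_rot': [-3.14, 0.0, 2.913], 'ft_force': [0.267, 0.237, -0.255], 'moment': [0.01, -0.008, 0.018], 'finger_force': 0.0, 'grip_width': 0.085}
```

View pics/scene0.png

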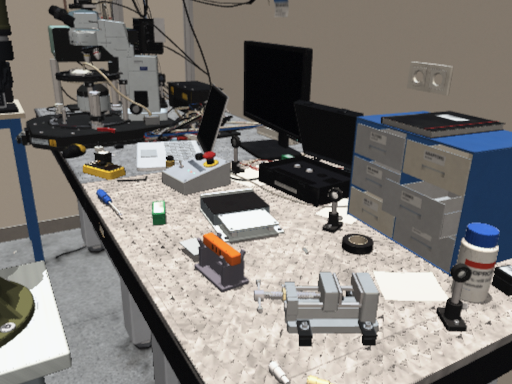

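View pics/top0.png

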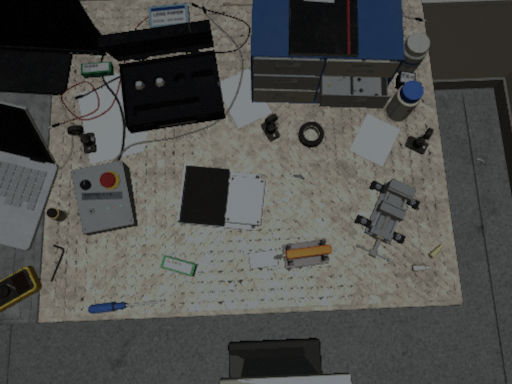

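The scene picture shows the lifter in its cradle at (220,250) and the station at (238,215). In the top view the pad is at (205,195), the carrier at (245,200) and the handle at (308,252). The blade appears to point left, toward world +y. I'll measure these next.

```bash
cat > h.py <<'E'
import numpy as np,cv2
from bench import robot,kin,telemetry,vision
def cloud(n,p,d):
    c=vision.camera_params(n);K=np.array(c["intrinsics"]);T=np.array(c["world_from_camera"])
    v,u=np.indices(d.shape);P=np.stack([(u-K[0,2])/K[0,0]*d,(v-K[1,2])/K[1,1]*d,d],-1)
    return P@T[:3,:3].T+T[:3,3]
def rays(n,uv,z):
    c=vision.camera_params(n);K=np.array(c["intrinsics"]);T=np.array(c["world_from_camera"])
    r=np.c_[np.asarray(uv,float),np.ones(len(uv))]@np.linalg.inv(K).T@T[:3,:3].T
    return T[:3,3]+r*((z-T[2,3])/r[:,2])[:,None]
def rect(n,mask,z):
    cs,_=cv2.findContours(mask.astype(np.uint8),cv2.RETR_EXTERNAL,cv2.CHAIN_APPROX_NONE)
    k=max(cs,key=cv2.contourArea)[:,0]
    w=rays(n,k,z)[:,:2]
    (c,s,a)=cv2.minAreaRect((w*1000).astype(np.float32))
    return np.round(c,1),np.round(s,1),round(a,2)
E
python3 - <<'E'
from h import *
for n in("top","scene"):
    f=np.load(n+"0.npz");p=f["p"];d=f["d"];P=cloud(n,p,d)
    hsv=cv2.cvtColor(p,cv2.COLOR_RGB2HSV)
    o=(hsv[...,0]<16)&(hsv[...,1]>150)&(hsv[...,2]>90)&(P[...,2]>.03)&(P[...,2]<.12)
    print(n,"orange",o.sum(),np.median(P[o],0).round(4),rect(n,o,.071), P[o][:,2].max())
    if n=="top":
        print("z table",np.median(P[200:300,320:350,2][:]), "pad",P[185:215:10,190:220:10,2].round(4).tolist(),"car",P[185:215:10,235:255:8,2].round(4).tolist())
        crop=p[150:280,160:350];cv2.imwrite("pics/crop1.png",cv2.resize(crop,None,fx=4,fy=4,interpolation=cv2.INTER_CUBIC))
    else:
        crop=p[170:300,140:300];cv2.imwrite("pics/crop2.png",cv2.resize(crop,None,fx=4.5,fy=4.5,interpolation=cv2.INTER_CUBIC))
E
```

```text
top orange 101 [ 0.4384 -0.0668  0.0699] (array([434.6, -68.2]), array([ 10.1, 104.1]), 0.35) 0.074604123722537
z table -0.00015331294924381123 pad [[0.0382, 0.0351, 0.0364], [0.0358, 0.039, 0.0385], [0.0387, 0.0372, 0.038]] car [[0.0311, 0.0337, 0.0336], [0.0346, 0.0342, 0.0318], [0.0382, 0.0301, 0.0272]]
scene orange 780 [ 0.4442 -0.0892  0.0699] (array([434.3, -87.9]), array([ 36.5, 133.7]), 3.9) 0.10412296421229472
```

View pics/crop1.png

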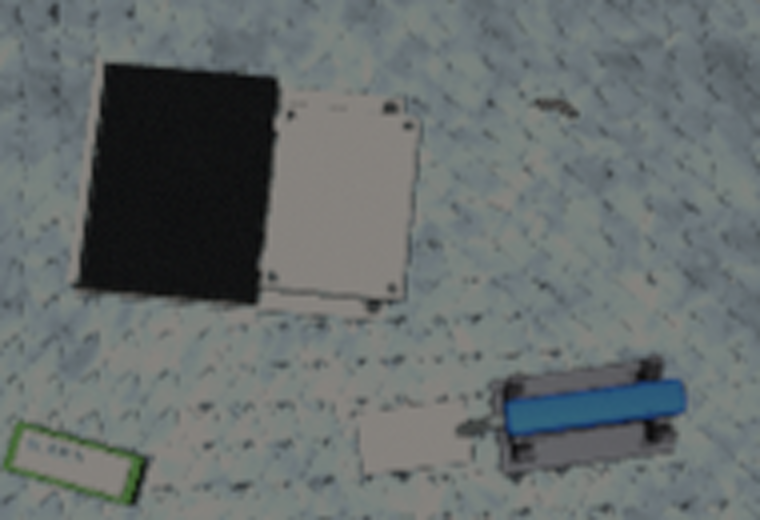

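View pics/crop2.png

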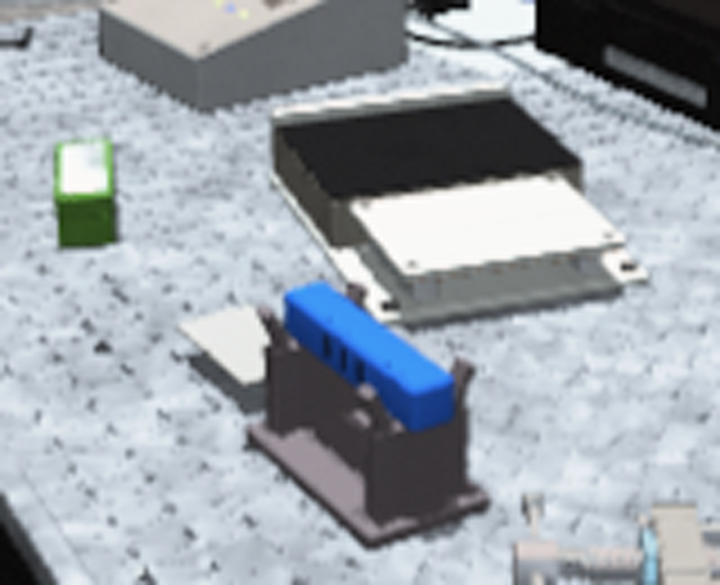

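The crops (red and blue swapped) show the pad edge along the step running from (278,78) to (258,302) in crop1. The carrier's free edge runs from (418,120) to (403,300), the blade's front edge is near (362,445), and the handle runs from (505,415) to (685,395). The lifter points to +y. Next I fit these shapes.

```bash
python3 - <<'E'
from h import *
f=np.load("top0.npz");p=f["p"];d=f["d"];P=cloud("top",p,d)
hsv=cv2.cvtColor(p,cv2.COLOR_RGB2HSV).astype(int)
def win(m,u0,u1,v0,v1):
    w=np.zeros_like(m);w[v0:v1,u0:u1]=m[v0:v1,u0:u1];return w
o=win((hsv[...,0]<20)&(hsv[...,1]>120),275,345,235,275);print("handle",o.sum(),rect("top",o,.0705), P[o][:,2].mean())
pad=win(hsv[...,2]<50,170,235,160,232);pad=cv2.morphologyEx(pad.astype(np.uint8),cv2.MORPH_OPEN,np.ones((5,5)));print("pad",rect("top",pad,.038))
# carrier
g=hsv[...,2]
print("carrier rows");
for v in (180,190,200,210,220):print(v,g[v,222:272].tolist())
print("carrier cols")
for u in (232,242,252):print(u,g[165:235,u].tolist())
print("blade")
for v in (256,260,264):print(v,g[v,240:290].tolist())
for u in (255,265,273):print(u,g[245:275,u].tolist())
# scene orange top
f=np.load("scene0.npz");p=f["p"];d=f["d"];P=cloud("scene",p,d)
hsv=cv2.cvtColor(p,cv2.COLOR_RGB2HSV)
o=win((hsv[...,0]<20)&(hsv[...,1]>150),195,250,228,270)&(P[...,2]>.068)&(P[...,2]<.075)
Q=P[o];print("scene handle top",o.sum(),cv2.minAreaRect((Q[:,:2]*1000).astype(np.float32)))
E
```

```text
handle 355 (array([443.6, -67.6]), array([ 22.6, 109.2]), 5.68) 0.07805652758494155
pad (array([599.8, 182.6]), array([112.9, 147.4]), 82.7)
carrier rows
180 [18, 17, 18, 20, 19, 15, 80, 133, 133, 124, 116, 134, 133, 133, 133, 133, 133, 133, 133, 134, 134, 134, 134, 133, 133, 134, 134, 133, 133, 133, 132, 133, 134, 134, 133, 133, 134, 134, 126, 105, 100, 120, 121, 109, 129, 131, 127, 120, 112, 122]
190 [20, 18, 17, 19, 17, 37, 92, 134, 134, 134, 134, 133, 134, 134, 133, 134, 134, 133, 134, 133, 134, 133, 134, 134, 133, 133, 133, 134, 133, 134, 134, 133, 134, 133, 134, 134, 134, 134, 134, 133, 133, 116, 96, 131, 130, 125, 119, 122, 125, 126]
200 [18, 18, 20, 17, 33, 90, 133, 134, 134, 134, 134, 133, 134, 134, 133, 134, 133, 133, 134, 133, 133, 134, 134, 134, 133, 133, 133, 134, 133, 134, 134, 133, 133, 134, 133, 133, 133, 134, 134, 133, 116, 95, 130, 130, 130, 129, 126, 124, 120, 120]
210 [18, 19, 16, 38, 93, 134, 133, 133, 133, 134, 133, 133, 133, 134, 134, 134, 134, 134, 133, 133, 134, 133, 134, 134, 134, 134, 134, 133, 134, 134, 134, 134, 134, 133, 134, 134, 133, 134, 134, 116, 94,
[... 2002 characters left out ...]
 133, 134, 134, 134, 133, 133, 133, 134, 133, 134, 119, 101, 131, 130, 130, 130, 131, 113, 82, 102, 75, 39, 49]
255 [125, 121, 127, 131, 127, 127, 114, 110, 133, 133, 133, 133, 134, 134, 134, 133, 133, 133, 134, 135, 134, 134, 131, 122, 123, 129, 128, 124, 127, 129]
265 [123, 130, 131, 130, 129, 119, 116, 133, 133, 133, 133, 133, 133, 134, 133, 134, 133, 134, 134, 134, 134, 112, 106, 133, 132, 132, 132, 134, 133, 131]
273 [129, 129, 130, 130, 127, 126, 134, 133, 133, 134, 133, 127, 119, 122, 129, 133, 133, 134, 133, 133, 117, 112, 130, 130, 121, 112, 122, 125, 120, 121]
scene handle top 292 ((441.7304992675781, -73.39178466796875), (20.858558654785156, 108.99443817138672), 5.164805889129639)
```

```bash
cat >> h.py <<'E'
def edge(g,vs,u0,u1,thr,n,z,cols=False):
    """first crossing of thr along rows vs from u0 to u1 -> line fit: world point, direction angle(deg), resid mm"""
    uv=[]
    s=1 if u1>u0 else -1
    for v in vs:
        line=(g[:,v] if cols else g[v]).astype(float); us=np.arange(u0,u1,s); a=line[us]
        k=np.nonzero((a[:-1]-thr)*(a[1:]-thr)<=0)[0]
        if len(k):
            k=k[0];u=us[k]+s*(thr-a[k])/(a[k+1]-a[k]+1e-9);uv.append((v,u) if cols else (u,v))
    W=rays(n,uv,z)[:,:2]*1000
    vx,vy,x,y=cv2.fitLine(W.astype(np.float32),cv2.DIST_HUBER,0,.01,.01).ravel()
    r=np.abs((W-[x,y])@[-vy,vx]); return np.round([x,y],1),round(float(np.degrees(np.arctan2(vy,vx))),2),round(float(np.median(r)),2),len(uv)
E
python3 - <<'E'
from h import *
f=np.load("top0.npz");g=cv2.cvtColor(f["p"],cv2.COLOR_RGB2GRAY)
E_=lambda *a,**k:print(a[1][0],k,edge(g,*a,**k))
n="top"
print("step");E_(range(173,223),215,240,60,n,.038)
print("pad far(lip)");E_(range(170,218),205,175,70,n,.042)
print("pad +x");E_(range(190,226),195,158,60,n,.038,cols=True)
print("pad -x");E_(range(185,222),200,235,60,n,.038,cols=True)
print("car free");E_(range(184,222),250,272,115,n,.034)
print("car -x");E_(range(234,258),200,235,118,n,.034,cols=True)
print("blade front");E_(range(255,266),258,244,127,n,.018)
E
```

```text
stepTraceback (most recent call last):
  File "<stdin>", line 5, in <module>
  File "<stdin>", line 3, in <lambda>
TypeError: 'int' object is not subscriptable
```

```bash
python3 - <<'E'
from h import *
f=np.load("top0.npz");g=cv2.cvtColor(f["p"],cv2.COLOR_RGB2GRAY)
n="top"
E_=lambda *a,**k:print(*edge(g,*a,**k))
print("step");E_(range(173,223),215,240,60,n,.038)
print("pad far(lip)");E_(range(170,218),205,175,70,n,.042)
print("pad +x");E_(range(190,226),195,158,60,n,.038,cols=True)
print("pad -x");E_(range(185,222),200,235,60,n,.038,cols=True)
print("car free");E_(range(184,222),250,272,115,n,.034)
print("car -x");E_(range(234,258),200,235,118,n,.034,cols=True)
print("blade front");E_(range(255,266),258,244,127,n,.018)
# IK checks
from scipy.spatial.transform import Rotation as R
for yaw in (95.5,-84.5):print(yaw,kin.ik([.4436,-.0676,.063],[np.pi,0,np.radians(yaw)]))
for yaw in (83.,-97.):
  for q in([.565,-.09,.07],[.558,-.14,.07],[.578,.0,.15],[.585,.06,.15]):print(yaw,kin.ik(q,[np.pi,0,np.radians(yaw)]))
E
```

```text
step
[610.8 123.9] -7.29 0.3 50
pad far(lip)
[605.3 238.3] -7.45 0.33 48
pad +x
[672.9 172.2] 82.57 0.2 36
pad -x
[525.9 189.8] 82.61 0.27 37
car free
[588.8  35.8] -8.16 0.34 38
car -x
[526.4  88. ] 81.87 0.34 24
blade front
[433.1  73.2] 6.89 0.38 11
95.5 [-0.1207019   0.54123635  0.31685316  2.18827506 -0.36878271  0.46151501
  0.58239374]
-84.5 [ 0.40027285  0.54410917 -0.43964501  2.18197345  0.47171173  0.50619759
  2.83561777]
83.0 [-0.07462237  0.65161452  0.30057588  1.8638554  -0.29361721  0.66927037
  0.27767561]
83.0 [-0.05778593  0.674055    0.41921686  1.85619909 -0.40711941  0.69661331
  0.47450771]
83.0 [-0.2613636   0.55580308  0.34339786  1.77261329 -0.23787946  0.85394425
  0.06932948]
83.0 [-0.35776225  0.56880737  0.33951086  1.74552177 -0.23737364  0.86765833
 -0.03552368]
-97.0 [ 0.38434922  0.65741166 -0.42513801  1.85770586  0.3966745   0.71066789
  2.75222828]
-97.0 [ 0.44892695  0.65567799 -0.38822095  1.84941639  0.36341869  0.7066203
  2.87330127]
-97.0 [ 0.22489517  0.55572193 -0.41671168  1.76601138  0.28099458  0.87885166
  2.7025277 ]
-97.0 [ 0.15428786  0.57721587 -0.47277562  1.73849548  0.32188029  0.90346653
  2.56526465]
```

```bash
cat >> h.py <<'E'
D=np.deg2rad
XD=np.array([np.cos(D(-7.4)),np.sin(D(-7.4))]);YD=np.array([-XD[1],XD[0]])
OS=(.5713*XD+.2015*YD)   # station origin
STO=[np.pi,0,D(82.6)]; CRO=[np.pi,0,D(95.5)]
def tip(y,ztop,x=0,L=.144,dz=.045):  # TCP for a blade tip at station (x,y), blade top at ztop
    return [*(OS+x*XD+(y-L)*YD),ztop+dz]
def st(s=""):
    o=telemetry.observe();print(s,round(o["clock"],2),np.round(o["ee_pos"],4),np.round(o["ft_force"],1),np.round(o["moment"],2),round(o["grip_width"],4))
E
python3 - <<'E'
from h import *
print(OS)
C=[.4435,-.070]
robot.move_to([*C,.25],CRO);st()
robot.movel([*C,.063],rate=.2);st("down")
robot.grasp();st("grasp")
robot.movel([*C,.14],rate=.15);st("up")
p,d=vision.grab_frame("scene");np.savez("s1.npz",p=p,d=d)
cv2.imwrite("pics/s1.png",cv2.resize(p[150:300,150:300,::-1],None,fx=4,fy=4,interpolation=cv2.INTER_CUBIC))
p,d=vision.grab_frame("top");np.savez("t1.npz",p=p,d=d)
E
```

```text
[0.59249405 0.12624081]
 2.73 [ 0.4439 -0.0691  0.2499] [-1.2  0.8  0.7] [0.01 0.   0.01] 0.0855
down 3.81 [ 0.444  -0.0701  0.0636] [ 0.3 -0.2  0.4] [ 0.02 -0.09 -0.01] 0.0854
grasp 4.41 [ 0.4435 -0.0699  0.0634] [-0.7  0.2  5. ] [0.1  0.24 0.03] 0.021
up 5.08 [ 0.4431 -0.0697  0.1395] [ 0.1  0.3 -1.7] [-0.08 -0.02 -0.01] 0.0209
```

View pics/s1.png

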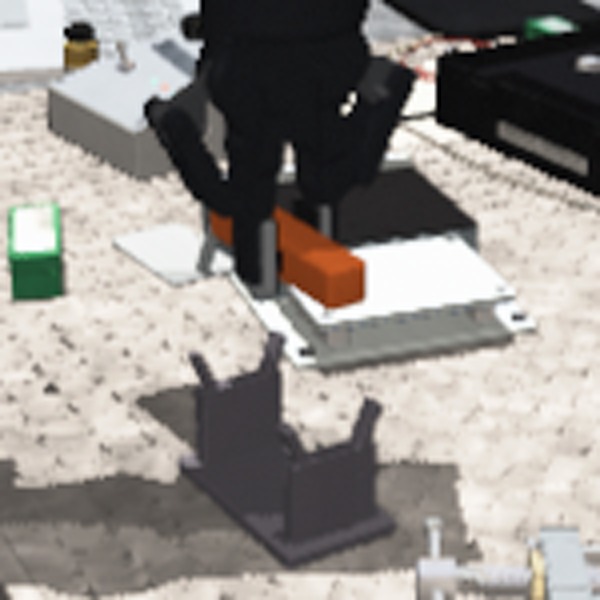

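The lifter is held and looks level: handle at crop (290,260), blade at (160,250), cradle empty. I'll move to the approach pose, measure the blade tip there, and compare it with the carrier edge.

```bash
python3 - <<'E'
from h import *
f=np.load("s1.npz");P=cloud("scene",f["p"],f["d"]);print("blade z",np.median(P[207:217,184:194].reshape(-1,3),0))
robot.move_to(tip(-.130,.075),STO);st("app")
robot.movel(tip(-.125,.020),rate=.15);st("low")
p,d=vision.grab_frame("scene");np.savez("s2.npz",p=p,d=d)
a=cv2.resize(p[150:290,170:320,::-1],None,fx=4,fy=4,interpolation=cv2.INTER_CUBIC);cv2.imwrite("pics/s2.png",a)
p,d=vision.grab_frame("top");np.savez("t2.npz",p=p,d=d)
cv2.imwrite("pics/t2.png",cv2.resize(p[150:260,190:330,::-1],None,fx=5,fy=5,interpolation=cv2.INTER_CUBIC))
E
```

```text
blade z [0.42650805 0.04948626 0.09374136]
app 5.78 [ 0.5565 -0.1458  0.1184] [ 0.7  0.6 -1.9] [-0.02 -0.   -0.03] 0.0212
low 6.3 [ 0.5576 -0.1402  0.0654] [ 0.3 -0.4 -0.9] [-0. -0.  0.] 0.0212
```

View pics/s2.png

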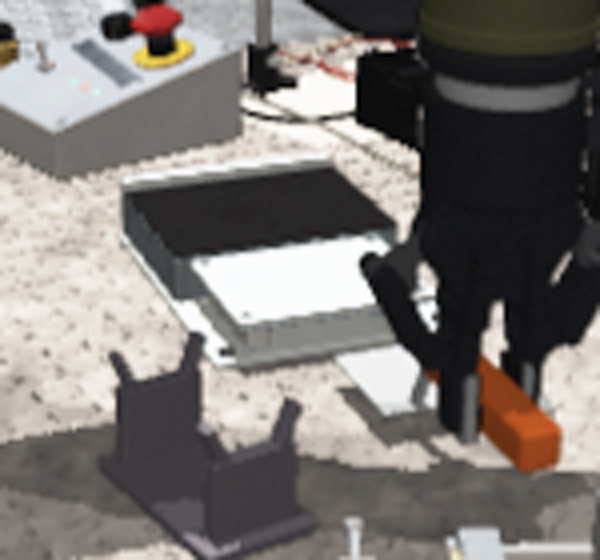

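View pics/t2.png

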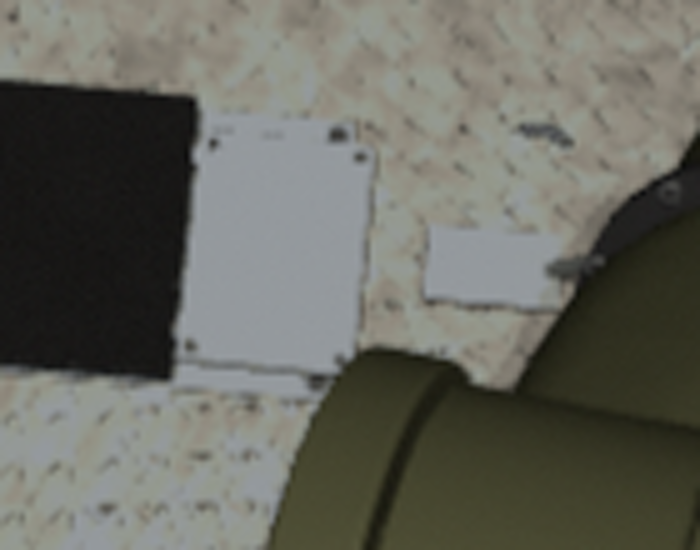

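The top view shows the blade centred on the carrier: blade front at crop (428,265), free edge running (372,150) to (355,375), with no contact yet. I'll measure the gap, then insert and lift.

```bash
python3 - <<'E'
from h import *
f=np.load("t2.npz");g=cv2.cvtColor(f["p"],cv2.COLOR_RGB2GRAY)
print(g[203,262:285].tolist())
b=edge(g,range(199,207),282,268,125,"top",.020);c=edge(g,range(190,216),250,272,115,"top",.034);print(b,c)
yb=b[0]/1000@YD-OS@YD;yc=c[0]/1000@YD-OS@YD;print("blade y",yb,"free edge",yc,"blade x",(b[0]/1000-OS)@XD)
m=g[195:214,280];print(g[188:220,282].tolist())
E
```

```text
[140, 127, 152, 148, 146, 151, 151, 151, 151, 151, 151, 140, 121, 144, 152, 152, 152, 151, 152, 152, 152, 152, 152]
(array([579.7,   4.6], dtype=float32), -19.33, 0.49, 4) (array([580.4,  35. ], dtype=float32), -8.62, 0.2, 15)
blade y -0.12227550610017102 free edge -0.09203853851581026 blade x 0.0029793062668086617
[148, 148, 144, 139, 137, 138, 130, 131, 153, 153, 151, 151, 152, 152, 152, 152, 151, 153, 151, 152, 153, 152, 126, 111, 148, 150, 150, 147, 145, 147, 151, 141]
```

```bash
python3 - <<'E'
from h import *
hit=robot.movel(tip(-.072,.020),rate=.08,max_force=8);st(f"in {hit}")
if not hit:
    r=.071
    robot.movel(tip(-.072,.027),rate=.05)
    for th in range(10,71,10):
        t=D(th);robot.movel(tip(-r*np.cos(t),.026+r*np.sin(t)),rate=.08);st(th)
p,d=vision.grab_frame("scene");np.savez("s3.npz",p=p,d=d)
cv2.imwrite("pics/s3.png",cv2.resize(p[130:290,170:320,::-1],None,fx=3.7,fy=3.7,interpolation=cv2.INTER_CUBIC))
E
```

```text
in False 7.21 [ 0.5646 -0.0884  0.065 ] [ 0.5  0.1 -1.4] [ 0.    0.05 -0.05] 0.0207
10 7.79 [ 0.5653 -0.086   0.0838] [ 0.3  0.1 -3.1] [-0.38 -0.01 -0.08] 0.0211
20 8.1 [ 0.5655 -0.0827  0.0958] [-0.2 -1.4 -3.7] [-0.45  0.05 -0.04] 0.021
30 8.41 [ 0.5664 -0.0772  0.107 ] [-0.4 -0.5 -3. ] [-0.43  0.05  0.01] 0.0211
40 8.72 [ 0.5673 -0.0699  0.1171] [ 0.4 -0.8 -3.7] [-0.36 -0.02 -0.06] 0.021
50 9.03 [ 0.5684 -0.0611  0.1258] [ 0.2 -1.  -2.5] [-0.26 -0.01 -0.06] 0.0212
60 9.33 [ 0.5697 -0.0509  0.1328] [ 0.1 -1.6 -2.2] [-0.17 -0.04  0.  ] 0.0212
70 9.64 [ 0.571  -0.0396  0.1379] [ 0.3 -0.7 -1.3] [-0.13 -0.    0.02] 0.0215
```

View pics/s3.png

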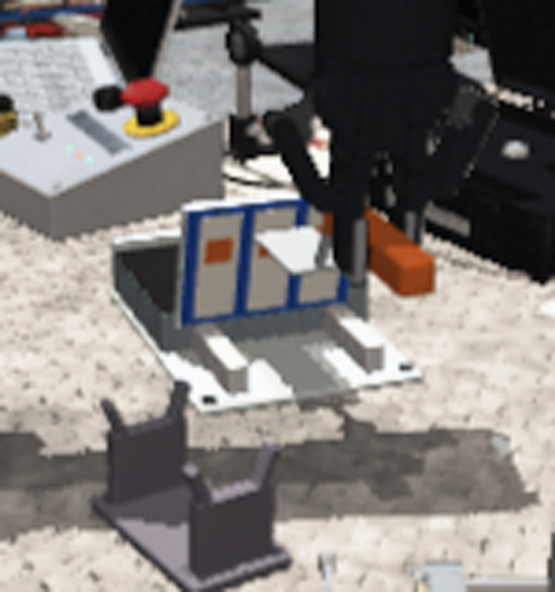

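The carrier stands nearly upright on the rails at crop (260,265), blue face toward the blade and square to the step. I'll push it over slowly, then back off and look.

```bash
python3 - <<'E'
from h import *
for y,z in((-.0125,.096),(0,.097),(.012,.096),(.022,.094)):
    robot.movel(tip(y,z),rate=.05);st(y)
robot.dwell(.4)
robot.movel(tip(-.04,.11),rate=.2);robot.movel(tip(-.13,.12),rate=.25);st("back")
p,d=vision.grab_frame("scene");np.savez("s4.npz",p=p,d=d);a=cv2.resize(p[150:280,170:320,::-1],(600,520),interpolation=cv2.INTER_CUBIC)
p,d=vision.grab_frame("top");np.savez("t4.npz",p=p,d=d);b=cv2.resize(p[150:260,170:300,::-1],None,fx=5,fy=5,interpolation=cv2.INTER_CUBIC)
cv2.imwrite("pics/c4.png",np.vstack([a[:, :520],b[:,:520]])[::2,::1] if 0 else np.hstack([cv2.resize(a,(400,400)),cv2.resize(b,(400,400))]))
E
```

```text
-0.0125 10.08 [ 0.5725 -0.0284  0.141 ] [-1.   0.4 -2.3] [-0.01  0.01  0.01] 0.0213
0 10.48 [ 0.574  -0.016   0.1419] [-0.4  0.4 -2.1] [-0.04  0.02  0.03] 0.0211
0.012 10.88 [ 0.5755 -0.0041  0.1409] [-0.3 -1.  -1.1] [-0.02  0.01 -0.01] 0.0212
0.022 11.22 [0.5768 0.0058 0.1388] [ 0.3 -0.4 -1.6] [-0.   -0.01  0.01] 0.021
back 12.6 [ 0.5572 -0.1453  0.1647] [ 0.6 -0.1 -1.5] [ 0.07 -0.01  0.  ] 0.0212
```

View pics/c4.png

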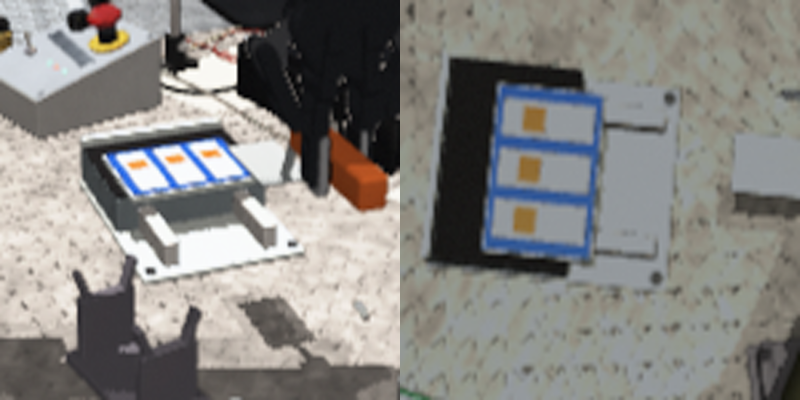

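The carrier lies blue face up on the pad, overhanging the step slightly as expected: scene half at (180,165), top half at (545,172). I'll measure it and return the lifter.

```bash
python3 - <<'E'
from h import *
f=np.load("t4.npz");h=cv2.cvtColor(f["p"],cv2.COLOR_RGB2HSV)
m=(h[...,0]>100)&(h[...,0]<130)&(h[...,1]>100);w=np.zeros_like(m);w[165:235,185:245]=m[165:235,185:245]
c,s,a=rect("top",w,.046);print(c,s,a,"st xy",((c/1000-OS)@XD).round(4),((c/1000-OS)@YD).round(4))
robot.move_to([.4435,-.070,.15],CRO);st("over")
robot.movel([.4435,-.070,.075],rate=.15);st()
hit=robot.movel([.4435,-.070,.0632],rate=.04,max_force=15);st(f"down {hit}")
p,d=vision.grab_frame("scene")
cv2.imwrite("pics/s5.png",cv2.resize(p[190:300,170:270,::-1],None,fx=5,fy=5,interpolation=cv2.INTER_CUBIC))
E
```

```text
[593.1 152.4] [ 88.1 118.1] 82.87 st xy -0.0028 0.026
over 13.31 [ 0.4438 -0.0687  0.1503] [ 0.7  0.  -2.7] [-0.05 -0.07 -0.03] 0.0212
 13.96 [ 0.4442 -0.0705  0.0752] [ 0.5  0.6 -1. ] [-0.04 -0.03  0.  ] 0.0211
down True 14.32 [ 0.4439 -0.07    0.0634] [-0.7  0.1  8.2] [ 0.08  0.26 -0.07] 0.0215
```

View pics/s5.png

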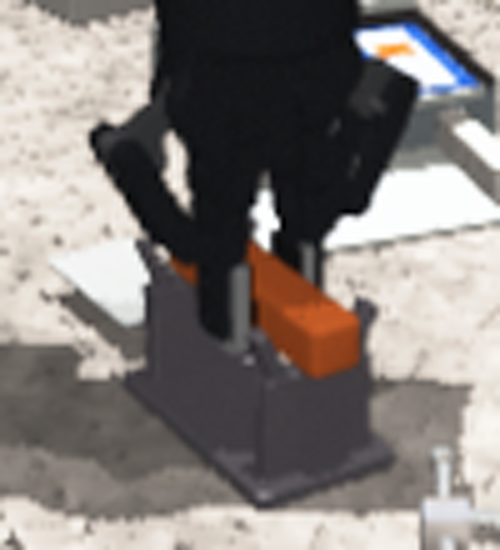

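```bash
python3 - <<'E'
from h import *
robot.let_go();robot.dwell(.2);st("open")
robot.movel([.4435,-.070,.2],rate=.12);robot.movel([.4435,-.17,.25],rate=.25);st("clear")
p,d=vision.grab_frame("scene")
cv2.imwrite("pics/s6.png",cv2.resize(p[180:300,150:290,::-1],None,fx=4,fy=4,interpolation=cv2.INTER_CUBIC))
p,d=vision.grab_frame("scene");P=cloud("scene",p,d);h=cv2.cvtColor(p,cv2.COLOR_RGB2HSV)
o=(h[...,0]<20)&(h[...,1]>150);o[:225]=0;o[275:]=0;o[:,:190]=0;o[:,255:]=0;o&=(P[...,2]>.068)&(P[...,2]<.075)
print(o.sum(),cv2.minAreaRect((P[o][:,:2]*1000).astype(np.float32)))
E
```

```text
open 15.21 [ 0.4433 -0.0699  0.0627] [ 0.6 -0.5  0.2] [ 0.01  0.01 -0.03] 0.0853
clear 17.1 [ 0.4431 -0.17    0.2495] [0.2 1.  0.3] [ 0.02  0.02 -0.02] 0.0854
293 ((443.7754211425781, -72.6965103149414), (20.45590591430664, 107.85389709472656), 5.140111923217773)
```

View pics/s6.png

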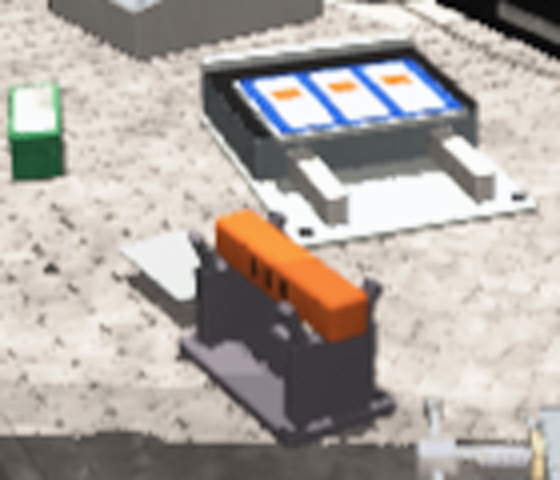

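The lifter is seated in both notches, with the handle at crop (290,275), and the carrier lies flat and blue side up at (350,95). The slide box at (35,130) has not moved. Handing in.

```bash
python3 -c "
from bench import robot
print(robot.sign_off())"
```

```text
the job is handed in; nothing more can be done
None
```

The job is handed in at about 17 s: the carrier lies flat and square (within about 0.3°) on the pad with its blue face up, its centre about 26 mm beyond the step rather than the nominal 33 mm, which I left as it fell; the lifter is back in both cradle notches, and the gripper never touched the carrier.

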